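# Make up two dessert kits from the cupboard stock

### The job

Make up two baking kits on the divided trays: for the crème brûlée, the white ramekin and the vanilla tube (yellow cap) on the blue tray; for the saffron buns, the jar of almonds (steel lid) and the saffron tube (red cap) on the white tray. On each tray the ramekin or jar stands in the wide bay and the spice tube, lifted straight out of the spice rack, stands in the narrow bay, upright and set down gently, not dropped. Leave the cardamom tube (green cap), the blue ramekin and the black-lidded jar where they are.

Things in the scene. Friction and masses are not known exactly. Their poses are not given: they have to be found in the camera images.
- ramekin: white porcelain ramekin, straight-sided and fluted, 60 mm outside diameter at the rim (57 mm at the foot), 45 mm tall, wall 3.5 mm, open at the top, about 140 g. Stands on the worktop. Origin at the centre of its foot, z up
- jar_steel: glass jar of almonds with a brushed steel screw-top lid, screwed on; body 60 mm diameter, lid 58 mm diameter from 60 to 80 mm height, 80 mm tall in all, about 240 g. Stands on the worktop. Origin at the centre of its foot, z up
- tube_vanilla: clear glass spice tube with a yellow cap and dark brown vanilla pods inside, 30 mm diameter along its whole length and 110 mm tall (the top 18 mm is the cap), about 60 g, flat foot. Stands upright in one of the rack's three wells, any of them, its foot 8 mm above the worktop and its top 48 mm above the rack. Origin at the centre of its foot, z along the tube towards the cap
- tube_saffron: clear glass spice tube with a red cap and red saffron threads inside, 30 mm diameter along its whole length and 110 mm tall (the top 18 mm is the cap), about 60 g, flat foot. Stands upright in one of the rack's three wells, any of them, its foot 8 mm above the worktop and its top 48 mm above the rack. Origin at the centre of its foot, z along the tube towards the cap
- tube_cardamom: clear glass spice tube with a green cap and green cardamom pods inside, 30 mm diameter along its whole length and 110 mm tall (the top 18 mm is the cap), about 60 g, flat foot. Stands upright in one of the rack's three wells, any of them, its foot 8 mm above the worktop and its top 48 mm above the rack. Origin at the centre of its foot, z along the tube towards the cap. Stays where it is
- rack: spice rack, fixed: a light oak block 180 mm long (its own x), 54 mm wide (y), 70 mm tall, with three round wells 33 mm in diameter and 62 mm deep in its top, at x = -55, 0 and +55 mm. Origin at the centre of its underside, z up
- tray_blue: blue divided serving tray, fixed, 172 mm long (its own x) by 106 mm wide (y); origin at the centre of its underside, z up. The floor is 6 mm thick; around it and across it run rims 6 mm thick that rise 8 mm above the floor. They make two bays: a wide one, 94 by 94 mm inside, its middle 33 mm from the origin along -x, and a narrow one, 60 mm (x) by 94 mm (y) inside, its middle 50 mm from the origin along +x. It lies on the left or the right of the worktop, turned either way
- tray_white: white divided serving tray, fixed, 172 mm long (its own x) by 106 mm wide (y); origin at the centre of its underside, z up. The floor is 6 mm thick; around it and across it run rims 6 mm thick that rise 8 mm above the floor. They make two bays: a wide one, 94 by 94 mm inside, its middle 33 mm from the origin along -x, and a narrow one, 60 mm (x) by 94 mm (y) inside, its middle 50 mm from the origin along +x. It lies on the left or the right of the worktop, turned either way
- ramekin_blue: blue ramekin, of the same size and shape as the white one, standing on the worktop. Stays where it is. Origin at the centre of its foot, z up
- jar_black: glass jar of coffee beans with a black screw-top lid, of the same size as the almond jar, standing on the worktop. Stays where it is. Origin at the centre of its foot, z up
Mind the look-alikes: they are no part of the job. Leave any pink or purple look-alike of the ramekin_blue alone.

How it is judged (in metres and radians):
At the end, for the whole second after the job is handed in: Ramekin (wide bay) and vanilla tube (narrow bay) on the blue tray, steel-lidded jar (wide) and saffron tube (narrow) on the white tray: wholly in the bay, upright within 4.5 degrees, foot within 3 mm of the floor, at rest. Cardamom tube, blue ramekin, black-lidded jar within 15 mm of their starts (x of ramekin in the frame of tray_blue between -0.052 and -0.014 m and y of ramekin in the frame of tray_blue between -0.02 and 0.02 m and z of ramekin in the frame of tray_blue between 0.003 and 0.009 m and angle between each of ramekin, tube_vanilla, jar_steel, tube_saffron's own z axis and vertical below 0.08 rad and linear speed of each of ramekin, tube_vanilla, jar_steel, tube_saffron below 0.02 m/s and angular speed of each of ramekin, tube_vanilla, jar_steel, tube_saffron below 0.2 rad/s and x of tube_vanilla in the frame of tray_blue between 0.033 and 0.067 m and y of tube_vanilla in the frame of tray_blue between -0.034 and 0.034 m and z of tube_vanilla in the frame of tray_blue between 0.003 and 0.009 m and x of jar_steel in the frame of tray_white between -0.052 and -0.014 m and y of jar_steel in the frame of tray_white between -0.02 and 0.02 m and z of jar_steel in the frame of tray_white between 0.003 and 0.009 m and x of tube_saffron in the frame of tray_white between 0.033 and 0.067 m and y of tube_saffron in the frame of tray_white between -0.034 and 0.034 m and z of tube_saffron in the frame of tray_white between 0.003 and 0.009 m and distance of each of tube_cardamom, ramekin_blue, jar_black from where it was at the start of the episode below 0.015 m and angle between each of tube_cardamom, ramekin_blue, jar_black's own z axis and vertical below 0.12 rad); the robot touches nothing.
It fails at once if a ramekin, jar or tube is dropped onto its tray: it moves faster than 0.5 m/s within 24 mm of the tray's floor ((horizontal distance between ramekin and tray_blue below 0.1 m and z of ramekin in the frame of tray_blue below 0.03 m and linear speed of ramekin above 0.5 m/s) or (horizontal distance between tube_vanilla and tray_blue below 0.1 m and z of tube_vanilla in the frame of tray_blue below 0.03 m and linear speed of tube_vanilla above 0.5 m/s) or (horizontal distance between jar_steel and tray_white below 0.1 m and z of jar_steel in the frame of tray_white below 0.03 m and linear speed of jar_steel above 0.5 m/s) or (horizontal distance between tube_saffron and tray_white below 0.1 m and z of tube_saffron in the frame of tray_white below 0.03 m and linear speed of tube_saffron above 0.5 m/s)).
It also fails if it takes over 115 s, if anything falls off the work surface, if the arm or the gripper's body presses on something with over 40 N, if the wrist force passes 120 N, or if a joint passes its speed limit or range.

### The arm

A 6-joint arm with a two-finger parallel gripper is mounted at the origin on the work surface. World frame = base frame: x ahead of the robot, y to its left, z up, the work surface at z = 0. Lengths are in m, angles in degrees, forces in N, time in s.
With the tool pointing down it reaches from about 0.325 to 0.85 m from the base axis. Payload 15.5 kg.
Tool frame: the origin (TCP) lies at the very end of the fingers, on their centre line; the grasp point (between the pads) lies arm.grip_depth behind it (arm.grip_depth is the distance from the TCP to the grasp point, in m); z points along the fingers, y is the line along which they close (so a half turn about z gives the same grasp; the last joint's range is limited). The gripper opens to 91 mm and grips with 3 to 60 N. Pads are 32 mm wide; open, the fingers measure 118 mm over their backs; the gripper's body (76 mm by 178 mm) begins 60 mm behind the grasp point.
Start: joints at [66.778, 28.281, 77.091, -0, 74.628, -5.472], TCP at [0.191, 0.595, 0.214] pointing down, gripper open.
Joint ranges: [-166.48, 166.48], [-47.26, 123.95], [12.59, 153.08], [-70.14, 250.14], [6.76, 159.57], [-176.63, 176.63]. Speed limits (degrees/s): [108.29, 108.29, 147.25, 172.46, 172.46, 172.46].

### API

Orientations are given as a 3x3 rotation matrix whose columns are the frame's x, y, z axes.
In Python, from rig import arm gives the robot as it stands. Calls block until the motion is done:
- arm.move_to(position, orientation): joint-space move of the TCP to a pose.
- arm.move_l(position, orientation=None, feed=0.15): straight line of the TCP; orientation=None keeps the orientation; feed is the mean speed in m/s.
- arm.move_joints(angles): joint-space move.
- arm.grip(opening): finger opening in m; the grip force is fixed at half the most; returns when the fingers have stopped.
- arm.sleep(seconds).
- arm.solve_ik(position, orientation): joint angles nearest the present ones, or None.
- arm.snapshot(name): name is "scene" or "side" or "wrist"; returns the picture (420x560x3 uint8, red, green, blue); there is no depth.
- arm.get_calibration(name): a dict with "intrinsics" (3x3 intrinsics, pixels), "cam_to_world" (4x4, takes a point from camera to world coordinates). Camera axes: x right, y down, z forward; pixel columns grow to the right and rows downward; lengths in m; the calibration is good to about 2 mm. A picture is of the moment at which its call begins: read the wrist's pose just before it. get_calibration takes no time and is no camera call; for the wrist camera it gives the pose at the moment of the call.
A pose or a line that the arm cannot do raises arm.Unreachable and nothing moves.
- arm.sign_off(): hands the job in; it is judged then, once.
Readings, each from a call of its own:
- arm.current_t(): time.
- arm.current_joint_positions(): joint angles.
- arm.current_dq(): joint speeds.
- arm.current_tau(): joint torques, N m.
- arm.current_ee_pos(): TCP position.
- arm.current_tool_rot(): TCP orientation.
- arm.current_force(): force on the tool from outside, world axes, zero at the start.
- arm.current_torque(): the same for the moment, N m.
- arm.current_width(): finger opening in m.
- arm.current_grasp_force(): force on a finger pad.
Only numpy, scipy, OpenCV 4.12 (cv2) and the standard library are available. Lean on these libraries where they do the work, as an engineer would, in place of code of your own. Each camera call takes 0.05 s, during which the arm holds its last target. There are 200 camera calls.

## Working session

There is one attempt and no reset: what is moved stays moved. The work goes in short steps, each a Python script; the robot and the scene stay as the last script left them, time stands still between calls to the robot, and variables do not carry over. Pictures are saved under pics/ and viewed, at most 14 in all, crops included, and the job is handed in when it is done.

```bash
mkdir -p pics; ls; python3 - <<'E'
from rig import arm
import cv2,numpy as np
np.set_printoptions(precision=4,suppress=True)
for n in("scene","side","wrist"):
    c=arm.get_calibration(n);print(n,c["intrinsics"].tolist());print(c["cam_to_world"])
    cv2.imwrite(f"pics/{n}0.png",arm.snapshot(n)[:,:,::-1])
print(arm.grip_depth,arm.current_tool_rot(),arm.current_t())
E
```

```text
pics
scene [[443.4205983861797, 0.0, 286.15565007132614], [0.0, 443.4205983861797, 208.24062818512206], [0.0, 0.0, 1.0]]
[[ 0.8385  0.4171 -0.3506  0.9648]
 [ 0.5448 -0.6541  0.5248 -0.5983]
 [-0.0104 -0.631  -0.7757  0.867 ]
 [ 0.      0.      0.      1.    ]]
side [[389.31298464870486, 0.0, 274.018715124998], [0.0, 389.31298464870486, 211.22360598648305], [0.0, 0.0, 1.0]]
[[-0.9813 -0.096   0.1667  0.4452]
 [-0.1924  0.4962 -0.8466  0.8029]
 [-0.0014 -0.8629 -0.5054  0.5505]
 [ 0.      0.      0.      1.    ]]
wrist [[337.08244834596076, 0.0, 286.8488760151464], [0.0, 337.08244834596076, 206.87519985055764], [0.0, 0.0, 1.0]]
[[ 0.3045  0.9182  0.2534  0.1183]
 [ 0.9525 -0.2931 -0.0827  0.6185]
 [-0.0017  0.2665 -0.9638  0.3854]
 [ 0.      0.      0.      1.    ]]
0.0188 [[-0.9524  0.3049 -0.0004]
 [ 0.3049  0.9524 -0.0008]
 [ 0.0001 -0.0009 -1.    ]] 0.15
```

View pics/scene0.png

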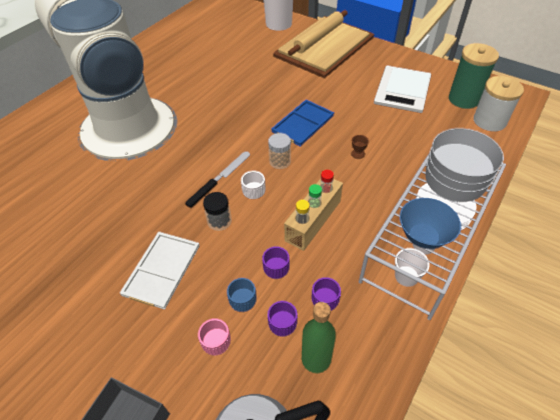

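View pics/side0.png

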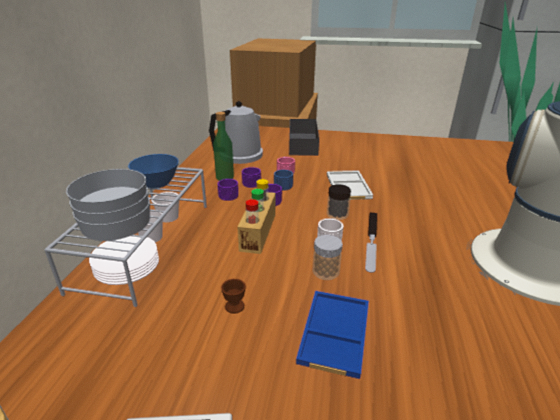

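The scene picture shows these things and look-alikes:
- **White ramekin:** (253,185). A look-alike white cup stands on the wire shelf at (411,263). The blue ramekin is at (242,295), the purple ones at (276,262), (283,318) and (326,294), and a pink one at (214,337).
- **Steel-lidded jar:** (279,150). The black-lidded jar is at (217,211).
- **Tubes:** yellow (303,208), green (315,192), red (327,178).
- **Trays:** blue (303,122), white (161,268).

I choose the white ramekin on the worktop and the steel-lidded jar, and check both in a close crop.

```bash
python3 - <<'E'
import cv2
a=cv2.imread("pics/scene0.png")
cv2.imwrite("pics/c1.png",cv2.resize(a[90:235,170:370],None,fx=4,fy=4,interpolation=cv2.INTER_CUBIC))
cv2.imwrite("pics/c2.png",cv2.resize(a[220:320,110:260],None,fx=5,fy=5,interpolation=cv2.INTER_CUBIC))
E
```

```text
(no output)
```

View pics/c1.png

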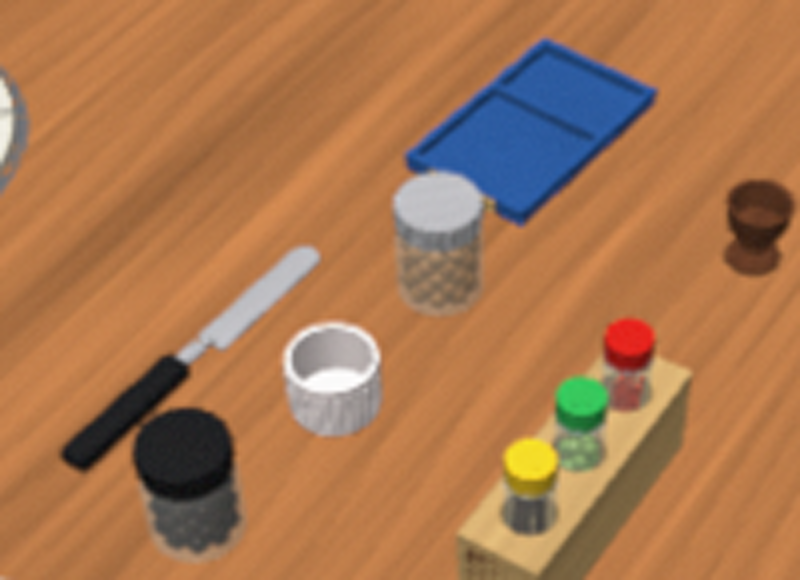

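View pics/c2.png

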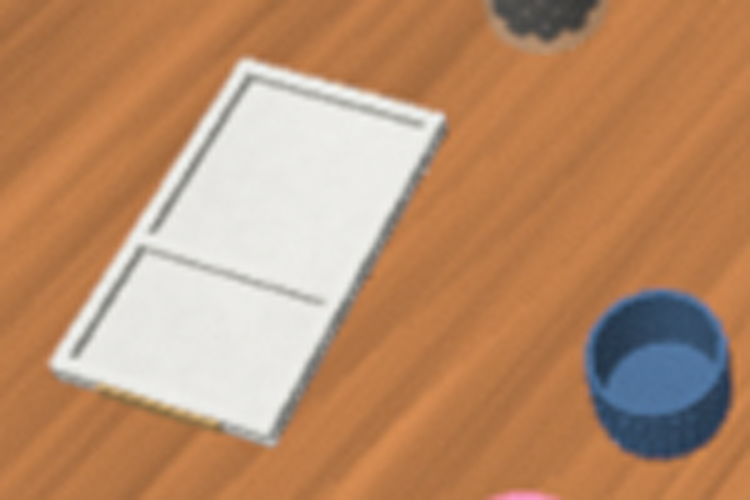

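The crops confirm the choice: white fluted ramekin at c1 (332,358) and steel lid over almonds at c1 (438,204). The caps are at c1 yellow (530,462), green (581,400) and red (629,342). The blue tray's wide bay is its near end in c1. The white tray's wide bay is its upper end in c2.

```bash
cat > h.py <<'E'
import numpy as np, cv2
from rig import arm
np.set_printoptions(precision=4,suppress=True)
def ray(cal,px,z):
    K=cal["intrinsics"];T=cal["cam_to_world"]
    d=T[:3,:3]@np.linalg.solve(K,[px[0],px[1],1.]);o=T[:3,3]
    return (o+d*(z-o[2])/d[2])[:2]
def proj(cal,p):
    T=cal["cam_to_world"];c=T[:3,:3].T@(np.array(p)-T[:3,3]);c=cal["intrinsics"]@c
    return c[:2]/c[2]
def R(yaw):  # tool down, closing axis y at angle yaw (deg) in the world
    a=np.radians(yaw);y=np.array([np.cos(a),np.sin(a),0]);z=np.array([0,0,-1.]);return np.stack([np.cross(y,z),y,z],1)
E
python3 - <<'E'
from h import *
c=arm.get_calibration("scene")
f1=lambda u,v:(170+(u+.5)/4-.5,90+(v+.5)/4-.5); f2=lambda u,v:(110+(u+.5)/5-.5,220+(v+.5)/5-.5)
for n,p,z in [("ramekin",f1(332,358),.045),("jar",f1(438,204),.08),("yel",f1(530,462),.118),("grn",f1(581,400),.118),("red",f1(629,342),.118),("jarblack",f1(183,447),.08),("ramblue",f2(657,345),.045)]+[("B",f1(*q),.014) for q in[(545,40),(656,94),(520,213),(408,157)]]+[("W",f2(*q),.014) for q in[(243,60),(445,118),(272,435),(52,368)]]+[("knife",f1(310,250),0),("knife",f1(75,460),0),("rackcorner",f1(690,374),.07),("rackcorner",f1(458,538),.07),("purple",(276,256),.045)]:
    print(n,ray(c,p,z))
for s in [(0.45,.1,.35),(0.45,0.3,.35)]:
    for y in(0,45,90,135,-45): 
        print(s,y,arm.solve_ik(s,R(y)))
E
```

```text
ramekin [ 0.4702 -0.0083]
jar [0.4696 0.1151]
yel [ 0.651  -0.0655]
grn [ 0.6514 -0.0115]
red [0.652  0.0419]
jarblack [ 0.4594 -0.1371]
ramblue [ 0.6316 -0.274 ]
B [0.3947 0.3748]
B [0.499  0.3636]
B [0.482  0.1981]
B [0.3819 0.2051]
W [ 0.361  -0.2458]
W [ 0.4642 -0.2196]
W [ 0.5078 -0.3838]
W [ 0.406  -0.4117]
knife [0.3695 0.0998]
knife [ 0.3567 -0.1357]
rackcorner [0.6763 0.0796]
rackcorner [ 0.6259 -0.1003]
purple [ 0.6482 -0.1677]
(0.45, 0.1, 0.35) 0 [ 5.1002  7.9084 86.1885 -0.     85.903   5.1002]
(0.45, 0.1, 0.35) 45 [  5.1002   7.9084  86.1885  -0.      85.903  -39.8998]
(0.45, 0.1, 0.35) 90 [  5.1002   7.9084  86.1885  -0.      85.903  -84.8998]
(0.45, 0.1, 0.35) 135 [   5.1002    7.9084   86.1885   -0.       85.903  -129.8998]
(0.45, 0.1, 0.35) -45 [ 5.1002  7.9084 86.1885 -0.     85.903  50.1002]
(0.45, 0.3, 0.35) 0 [27.3632 15.249  76.5224 -0.     88.2286 27.3632]
(0.45, 0.3, 0.35) 45 [ 27.3632  15.249   76.5224  -0.      88.2286 -17.6368]
(0.45, 0.3, 0.35) 90 [ 27.3632  15.249   76.5224  -0.      88.2286 -62.6368]
(0.45, 0.3, 0.35) 135 [  27.3632   15.249    76.5224   -0.       88.2286 -107.6368]
(0.45, 0.3, 0.35) -45 [27.3632 15.249  76.5224 -0.     88.2286 72.3632]
```

```bash
python3 - <<'E'
from h import *
t=arm.current_t()
def shot(p,f):
    arm.move_to(p,R(0));c=arm.get_calibration("wrist");a=arm.snapshot("wrist")[:,:,::-1].copy()
    np.savez(f"pics/{f}.npz",K=c["intrinsics"],T=c["cam_to_world"]);cv2.imwrite(f"pics/{f}_raw.png",a)
    for q in M:
        u=proj(c,q);cv2.drawMarker(a,tuple(int(round(x)) for x in u),(255,0,255),cv2.MARKER_CROSS,8,1)
    a=cv2.resize(a,(784,588),interpolation=cv2.INTER_CUBIC);cv2.imwrite(f"pics/{f}.png",a)
def tray(o,ax):
    ax=np.array(ax)/np.hypot(*ax);ay=np.array([-ax[1],ax[0]])
    return [(*(np.array(o)+sx*.086*ax+sy*.053*ay),.014) for sx in(-1,1) for sy in(-1,1)]
M=[(.4702,-.0083,.045),(.4696,.1151,.08),(.651,-.0655,.118),(.6514,-.0115,.118),(.652,.0419,.118)]+tray((.4394,.2854),(.0149,.1676))+tray((.4348,-.3152),(.0443,-.1651))
print(arm.solve_ik((.45,-.38,.3),R(0)),arm.solve_ik((.45,.28,.3),R(0)))
shot((.44,.22,.28),"wB")
shot((.58,.0,.28),"wA")
print(arm.current_t()-t)
E
```

```text
[-45.987   21.3256  75.0528  -0.      83.6216 -45.987 ] [25.4341 16.1245 82.9831 -0.     80.8924 25.4341]
2.7833
```

View pics/wA.png

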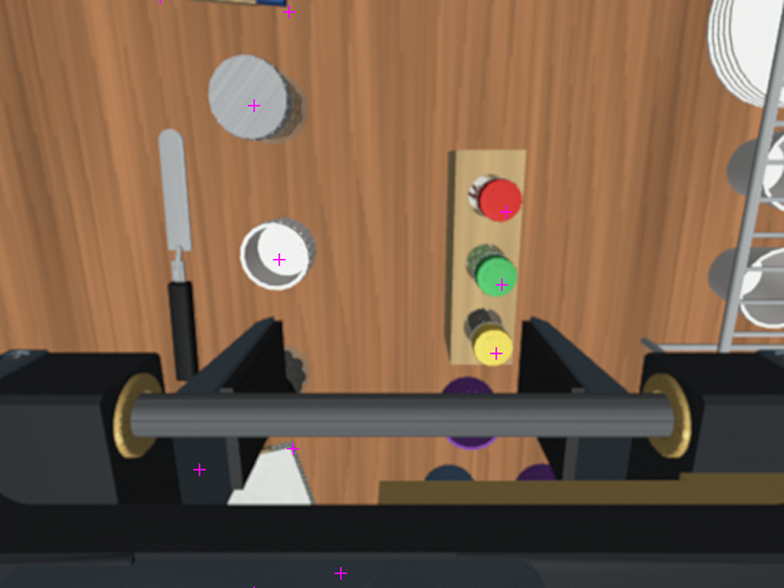

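View pics/wB.png

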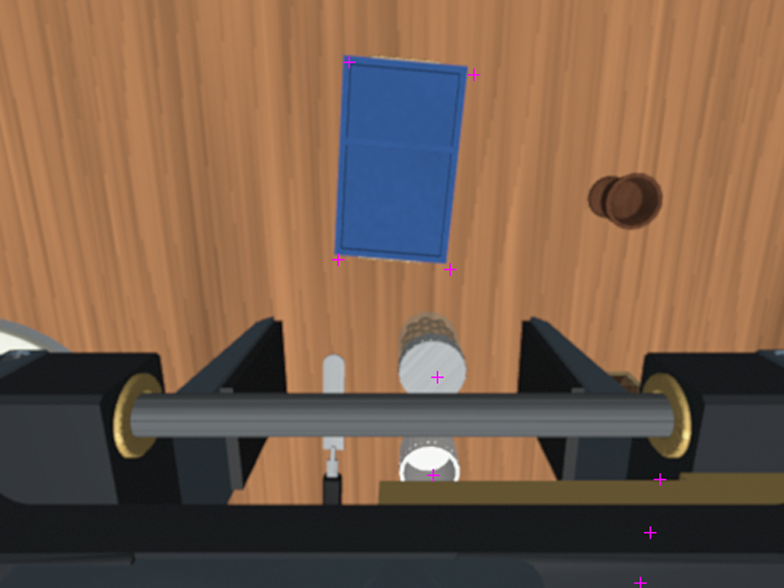

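The overlay of the scene-camera estimates sits about 4–8 display px off the wrist picture: the lid is at (248,97) against a mark at (254,105), and the red cap at (500,200) against (506,211). The finger tips are visible at (283,320) and (522,320), so I'll use them to check which camera is off.

```bash
python3 - <<'E'
from h import *
p=arm.current_ee_pos();r=arm.current_tool_rot();c=arm.get_calibration("wrist");print(p,arm.current_width())
for y in(-.0455,.0455,-.059,.059):
  for x in(.016,-.016): print(x,y,proj(c,p+r@np.array([x,y,0]))*1.4)
d=np.load("pics/wA.npz");cA=dict(intrinsics=d["K"],cam_to_world=d["T"])
print(np.abs(c["cam_to_world"]-d["T"]).max())
for n,q,z in [("ram",(277,256),.045),("jar",(248,97),.08),("red",(500,200),.118),("grn",(496,276),.118),("yel",(493,347),.118)]:
    print(n,ray(cA,np.array(q)/1.4,z))
d=np.load("pics/wB.npz");cB=dict(intrinsics=d["K"],cam_to_world=d["T"])
for q in[(345,57),(467,67),(336,254),(446,262)]: print("B",ray(cB,np.array(q)/1.4,.014))
print("jar",ray(cB,np.array((432,369))/1.4,.08))
a=cv2.imread("pics/wA_raw.png");cv2.imwrite("pics/c3.png",cv2.resize(a[215:355,180:400],None,fx=3.5,fy=3.5,interpolation=cv2.INTER_CUBIC))
E
```

```text
[0.5795 0.0015 0.2801] 0.09099861722987328
0.016 -0.0455 [284.9539 319.5986]
-0.016 -0.0455 [290.1653 394.742 ]
0.016 0.0455 [521.3042 319.7005]
-0.016 0.0455 [515.8954 394.8444]
0.016 -0.059 [249.8937 319.5835]
-0.016 -0.059 [256.6804 394.7268]
0.016 0.059 [556.37   319.7157]
-0.016 0.059 [549.3854 394.8596]
0.0006462275598965303
ram [ 0.4695 -0.0053]
jar [0.4658 0.1206]
red [0.6475 0.0493]
grn [ 0.6477 -0.0052]
yel [ 0.6484 -0.0608]
B [0.3909 0.3794]
B [0.4946 0.3718]
B [0.3773 0.2097]
B [0.4813 0.2022]
jar [0.4654 0.1227]
```

View pics/c3.png

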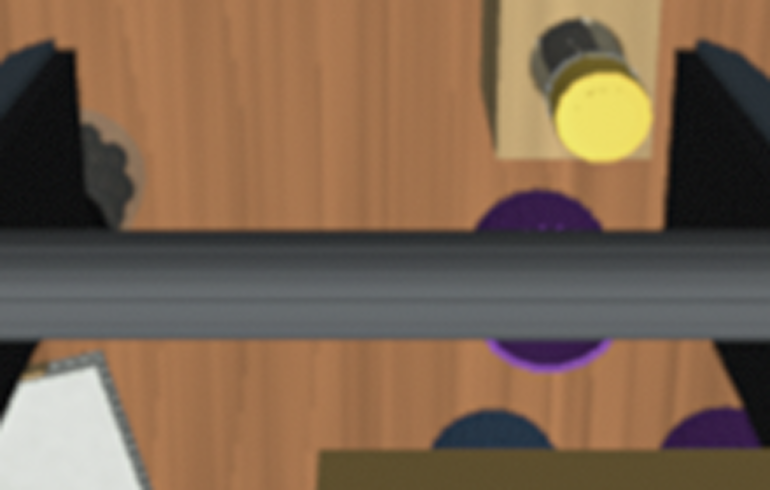

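The finger tips appear where the wrist calibration puts them, to within 1 mm, so I trust the wrist camera. I'll do the ramekin first, then the jar.

```bash
cat >> h.py <<'E'
def pick(x,y,z,yaw,up,opening=.0905):
    arm.move_to((x,y,up),R(yaw)); arm.grip(opening)
    arm.move_l((x,y,z),feed=.2); arm.grip(0.0)
    print("grip w",arm.current_width(),"F",arm.current_grasp_force(),"tcp",arm.current_ee_pos())
    arm.move_l((x,y,up),feed=.2)
def place(x,y,z,yaw,up,opening):
    arm.move_to((x,y,up),R(yaw)); print("w",arm.current_width())
    arm.move_l((x,y,z+.025),feed=.2); arm.move_l((x,y,z),feed=.04); arm.sleep(.2)
    print("at",arm.current_ee_pos(),"F",arm.current_force())
    arm.grip(opening); arm.move_l((x,y,up),feed=.2)
def wshot(f):
    arm.sleep(.2);c=arm.get_calibration("wrist");a=arm.snapshot("wrist")[:,:,::-1]
    np.savez(f"pics/{f}.npz",K=c["intrinsics"],T=c["cam_to_world"]);cv2.imwrite(f"pics/{f}.png",cv2.resize(a,(784,588),interpolation=cv2.INTER_CUBIC))
E
python3 - <<'E'
from h import *
pick(.4697,-.006,.016,0,.16)
place(.4334,.2579,.0225,0,.16,.08)
pick(.466,.1215,.0215,0,.2)
arm.move_to((.43,-.33,.28),R(0)); wshot("wC")
print(arm.current_t(),arm.current_width())
E
```

```text
grip w 0.057989037767039155 F 30.000999150797725 tcp [ 0.4696 -0.006   0.0163]
w 0.05764966734435389
at [0.4334 0.2579 0.0224] F [ 0.2429  0.2328 -1.2645]
grip w 0.05933743418066729 F 30.00121235847473 tcp [0.4662 0.1215 0.0217]
15.8917 0.05989096475299641
```

View pics/wC.png

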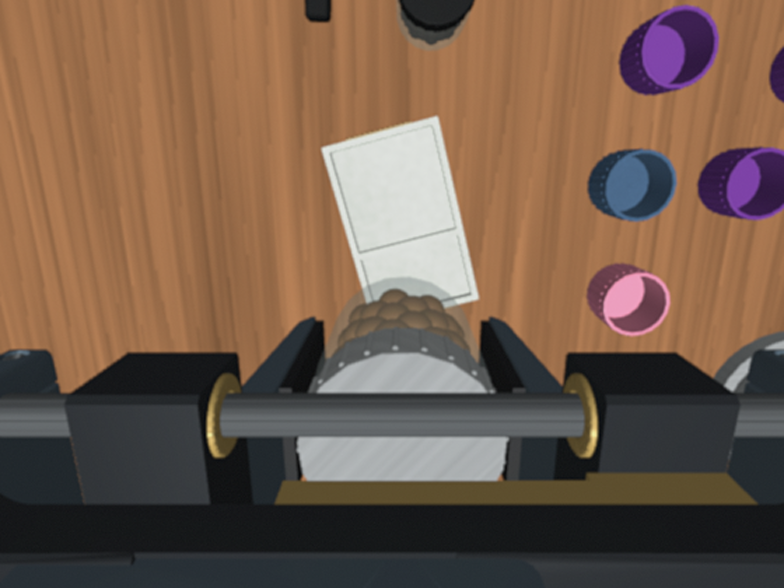

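The jar is held upright. The white tray's corners are at (322,148), (437,117) and (478,297), with the wide bay at the far (upper) end. Next I place the jar and look closely at the tubes from above.

```bash
python3 - <<'E'
from h import *
d=np.load("pics/wC.npz");c=dict(intrinsics=d["K"],cam_to_world=d["T"])
P=[ray(c,np.array(q)/1.4,.014) for q in[(322,148),(437,117),(478,297)]];print(P)
ax=P[2]-P[1];ax/=np.hypot(*ax);o=(P[0]+P[2])/2;print(o,ax,np.degrees(np.arctan2(ax[1],ax[0])))
w=o-.033*ax;n=o+.05*ax;print("wide",w,"narrow",n)
place(*w,.0278,0,.2,.08)
arm.grip(.0905)
arm.move_to((.648,-.07,.19),R(0)); wshot("wD")
print(arm.current_t(),arm.current_ee_pos())
E
```

```text
[array([ 0.3588, -0.2444]), array([ 0.4605, -0.2183]), array([ 0.5037, -0.3823])]
[ 0.4313 -0.3134] [ 0.2547 -0.967 ] -75.2468925454477
wide [ 0.4229 -0.2815] narrow [ 0.444  -0.3617]
w 0.05940351347349235
at [ 0.4229 -0.2815  0.0277] F [-0.2802  0.0012 -2.0084]
21.5667 [ 0.6477 -0.071   0.1903]
```

View pics/wD.png

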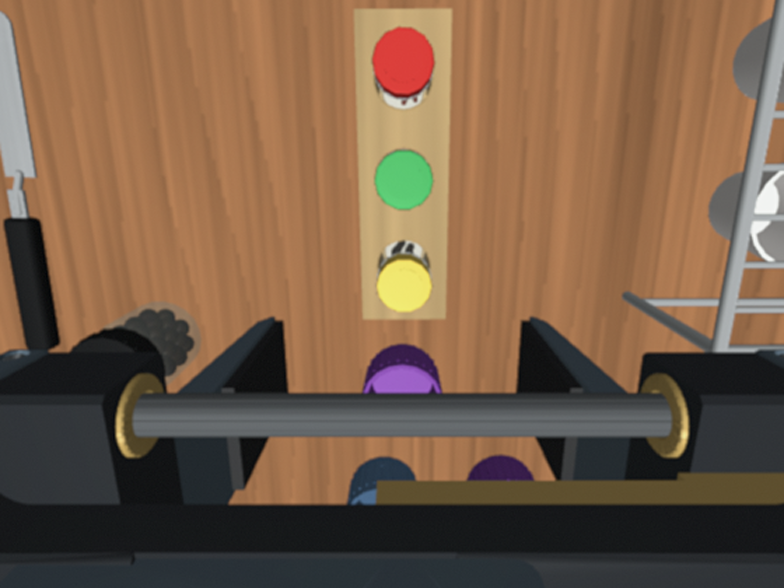

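Caps at red (403,60), green (404,180) and yellow (404,285); all three line up with the gripper's centre column.

```bash
python3 - <<'E'
from h import *
d=np.load("pics/wD.npz");c=dict(intrinsics=d["K"],cam_to_world=d["T"])
r,g,y=[ray(c,np.array(q)/1.4,.118) for q in[(403,60),(404,180),(404,285)]];print(r,g,y)
y0=g[1];x0=np.mean([r[0],g[0],y[0]])
pick(x0,y0-.055,.079,0,.215,.065)
print("F",arm.current_force(),arm.current_width(),arm.current_t())
wshot("wE")
E
```

```text
[0.6478 0.0495] [ 0.6483 -0.0058] [ 0.6483 -0.0607]
grip w 0.029212142560796548 F 29.99784529209137 tcp [ 0.6482 -0.0609  0.0792]
F [ 0.842  -0.0208 -1.3196] 0.029252135455549128 24.6917
```

View pics/wE.png

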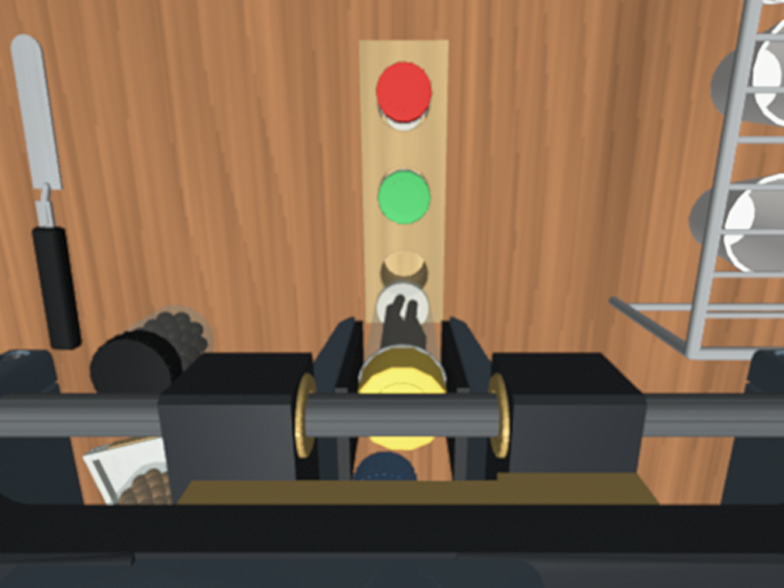

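The vanilla tube came out upright, and the green and red tubes did not move. Next I place it, then do the saffron tube.

```bash
python3 - <<'E'
from h import *
place(.4400,.3406,.0776,0,.215,.055)
arm.move_to((.40,.27,.30),R(0)); wshot("wF")
pick(.6480,.0495,.079,0,.215,.065)
place(.4440,-.3617,.0776,0,.215,.055)
arm.move_to((.43,-.40,.30),R(0)); wshot("wG")
arm.move_to((.40,0,.45),R(0))
cv2.imwrite("pics/s1.png",arm.snapshot("scene")[:,:,::-1])
print(arm.current_t())
a=[cv2.imread(f"pics/{n}.png") for n in("wF","wG")]
cv2.imwrite("pics/FG.png",np.hstack([cv2.resize(i[0:400,200:600],(400,400)) for i in a]))
E
```

```text
w 0.029238327598990404
at [0.44   0.3406 0.0776] F [-1.0265  0.1753 -0.5091]
grip w 0.029839017135607406 F 29.999984353780746 tcp [0.6481 0.0495 0.0792]
w 0.02925953314824054
at [ 0.444  -0.3617  0.0775] F [-0.1701  0.2621 -1.2818]
41.575
```

View pics/FG.png

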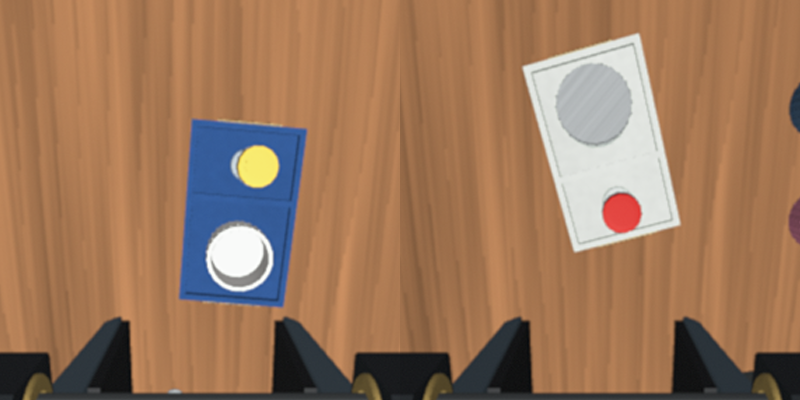

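View pics/s1.png

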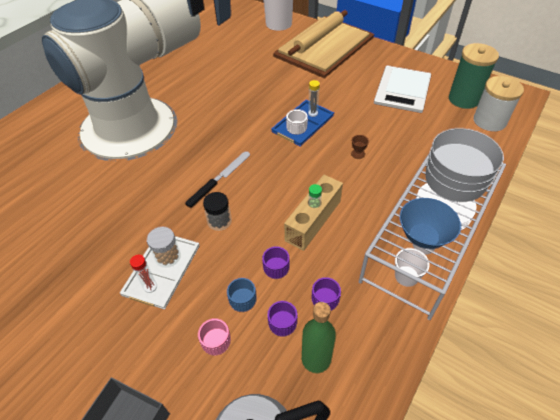

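All four items stand in the right bays, and the cardamom, blue ramekin and black jar have not moved. In the scene picture the red tube seems to lean, with its cap at (138,262), so I check that against projection before handing in.

```bash
python3 - <<'E'
from h import *
c=arm.get_calibration("scene")
for p in[(.444,-.3617),(.44,.3406)]:
    print([proj(c,(*p,z)) for z in(.006,.116)])
d=np.load("pics/wG.npz");g=dict(intrinsics=d["K"],cam_to_world=d["T"]);print([proj(g,(.444,-.3617,z))*1.4-[200,0]+[400,0] for z in(.006,.116)])
d=np.load("pics/wF.npz");g=dict(intrinsics=d["K"],cam_to_world=d["T"]);print([proj(g,(.44,.3406,z))*1.4-[200,0] for z in(.006,.116)])
a=cv2.imread("pics/s1.png");cv2.imwrite("pics/c4.png",np.hstack([cv2.resize(a[y:y+90,x:x+80],None,fx=5,fy=5,interpolation=cv2.INTER_CUBIC) for x,y in((115,220),(270,70))]))
E
```

```text
[array([150.1938, 286.1584]), array([136.5776, 259.0243])]
[array([312.6786, 112.6719]), array([314.0734,  81.7535])]
[array([617.5631, 200.3968]), array([622.0704, 212.5894])]
[array([245.1024, 164.3304]), array([258.2018, 166.1968])]
```

View pics/c4.png

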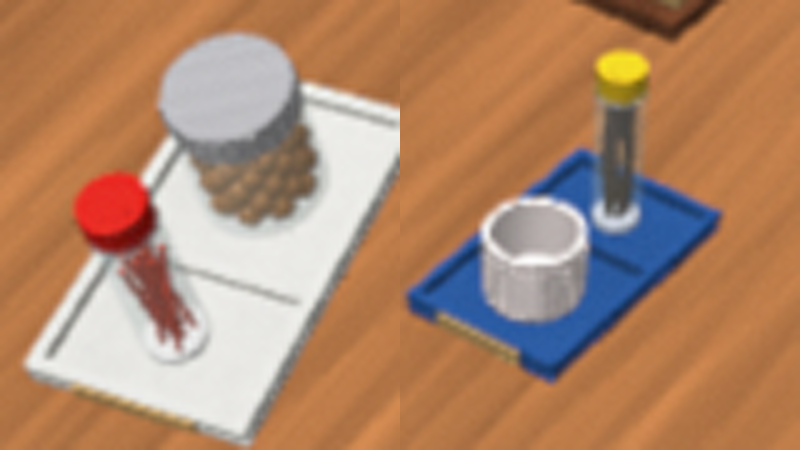

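The projection of an upright tube puts its cap centre at (622,213) and (258,166) in the FG picture, which is where the caps are, so both tubes stand upright and the lean is perspective. Everything is in place, so I hand in.

```bash
python3 -c "
from rig import arm
print(arm.sign_off())"
```

```text
the job is handed in; nothing more can be done
None
```

I made up both kits and handed the job in at about 42 s on the robot's clock: white ramekin and vanilla tube on the blue tray, almond jar and saffron tube on the white tray, all upright in the last pictures; the hand-in gave no verdict.

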